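# Pass the fastener rack through the drop gate

## Robot

A 6-joint arm with a two-finger parallel gripper is mounted at the origin on the work surface. World frame = base frame: x ahead of the robot, y to its left, z up, the work surface at z = 0. Lengths are in mm, angles in rad, forces in N, time in s.
With the tool pointing down it reaches from about 350 to 775 mm from the base axis. Payload 7.3 kg.
Tool frame: the origin (TCP) lies at the very end of the fingers, on their centre line; the grasp point (between the pads) lies 19 mm behind it; z points along the fingers, y is the line along which they close (so a half turn about z gives the same grasp; the last joint's range is limited). The gripper opens to 92 mm and grips with 3 to 60 N. Pads are 19 mm wide; open, the fingers measure 130 mm over their backs; the gripper's body (75 mm by 190 mm) begins 47 mm behind the grasp point.
Start: joints at [0.976, 0.342, 1.524, -0, 1.275, -0.146], TCP at [227.78, 473.038, 191.041] pointing down, gripper open.
Joint ranges: [-2.53, 2.53], [-0.77, 2.02], [0.04, 2.7], [-1, 4.14], [0.28, 2.66], [-3.11, 3.11]. Speed limits (rad/s): [2.57, 2.57, 3.14, 3.14, 3.14, 3.14].

## Interface

Orientations are given as [roll, pitch, yaw] about the fixed x, y, z axes, in that order (R = Rz(yaw) Ry(pitch) Rx(roll)).
In Python, from plant import get_obs, capture, close_job gives the robot as it stands. The module is installed in compiled form; this text tells all that it offers.
- The arm moves only by the shell command python3 -m handwheel 'ROWS'. ROWS is JSON, a list of rows, each a list of 3 entries, a list of its own where there are three numbers: the turn, a rotation vector about the tool's x, y, z in degrees, then the shift along the tool's x, y, z in m, then the opening, from 0 (shut) to 1 (fully open). A call has 1 to 12 rows; each row is the pose to reach, as a shift and turn from the pose commanded when the call began, along the tool's axes at that moment; what a row does not reach only later rows make up. A row lasts 1/10 s, in which the tool goes at most 50 mm and 8.59 degrees, less where a joint would pass 70% of its speed; a pose out of reach is approached as far as the arm can. A call with a gripper value outside its range is refused whole. The fingers move at their own pace and stop on an object; the grip force is fixed at half the most. Time passes only in rows, so rows that repeat a pose let the fingers close. It gives the time, the measured TCP pose, the force, the opening and the grip force at its end, in the units of the state.
- get_obs(): the state, without advancing time (a new reading comes with each control period).
- capture(name): name is "scene" or "top" or "wrist"; returns a dict with "image" (400x640x3 uint8, red, green, blue), "depth" (400x640 float32, mm along the optical axis (not along the pixel's ray), 0 where there is no reading), "fx", "fy", "cx", "cy" (pixels), "camera_from_world" (4x4, takes a point from world to camera coordinates). Camera axes: x right, y down, z forward; pixel columns grow to the right and rows downward; lengths in mm; the calibration is good to about 2 mm. The wrist camera is an equidistant fisheye: a pixel r from the principal point sees the ray r / f radians off the axis. A picture is of the moment at which its call begins.
- close_job(): hands the job in; it is judged then, once.
The state is a dict: "time": time; "joint_positions": joint angles; "dq": joint speeds; "tau": joint torques, N m; "tool_pos": TCP position; "tcp_rot": TCP orientation; "contact_force": force on the tool from outside, world axes, zero at the start; "moment": the same for the moment, N m; "grip_width": finger opening in mm; "finger_force": force on a finger pad.
Only numpy, scipy, OpenCV 4.12 (cv2) and the standard library are available. Lean on these libraries where they do the work, as an engineer would, in place of code of your own. Each camera call takes 0.05 s, during which the arm holds its last target. There are 200 camera calls.

## Task

Slide the blue fastener rack along the chute into the bay behind the red gate, without gripping or lifting it: hold the yellow bar down with one fingertip so that the gate stays sunk below the chute floor, and meanwhile push the rack from behind with the other fingertip until all of it is past the gate. Then let the bar come up so that the gate stands closed behind the rack. Leave the other things on the bench where they are.

Things in the scene. Friction and masses are not known exactly. Their poses are not given: they have to be found in the camera images.
- chute: Fixed aluminium chute on a dark base plate 310 x 360 x 8 mm. Origin on the bench top below the middle of the gate; y axis = direction of travel of the rack, x = sideways to the yellow bar, z up. Floor top at z = 60 mm, from y = -190 (open entry end) to +150 mm (end plate, top at z = 96). Inside width 62 mm; side walls 4 mm thick, tops at z = 82 mm.
- gate_slot (a point): Point on the chute floor at the middle of the slot of the red gate. The gate is an upright plate, 40 mm wide across the chute and 8 mm thick (chute y = -4 to +4 mm), standing 20 mm above the floor when closed. The rack cannot push it aside or down.
- bay (a point): Point on the chute floor in the bay, the part of the chute between gate and end plate: chute x = 0, y = 80, z = 60 mm. The rack's origin may come to rest anywhere from chute y = 50 mm (just past the gate) to 105 mm (against the end plate).
- gate (a joint): Angle of the gate arm (rad): 0 = closed (gate up, where a spring returns it), 0.135 = top of the gate just below the chute floor, 0.19 = stop. The hinge pin is parallel to the chute's y axis at chute x = 170, z = 85 mm; gate and yellow bar are both on this arm, so pressing the bar down sinks the gate.
- press_bar (a point): Yellow bar on the gate arm, beside and parallel to the chute: 36 mm wide (chute x 42 to 78), 226 long (chute y -175 to +51), 12 thick. Origin: centre of its top, chute (60, -62, 99) mm when closed. Sinks under 2 to 5 N; 15 mm down clears the gate, stop at 21. May be pressed and slid along anywhere. A finger on it and one behind the rack's middle are 60 mm apart across the chute.
- rack: Loose blue rack, 56 mm wide, 90 long, about 0.35 kg, with six brass and copper fasteners fixed in it, up to 72 mm above its underside. Origin: centre of its underside; y axis in the direction of travel. Its rear (-y) face, 45 mm behind the origin, is a flat plate 48 mm high over the full width. It starts in the chute before the gate, its front 15 to 50 mm from it.
- rivet_can: Bystander: small can 42 mm across, 55 mm high, on the chute's base plate on the side away from the bar. Origin at the centre of its underside.
- bucking_bar: Bystander: steel block 30 x 75 x 28 mm, on the chute's base plate on the side away from the bar. Origin at the centre of its underside.
- rivet_gun: Bystander: pneumatic rivet gun lying to the left of the chute, about 230 mm long, 42 mm high. Origin on the bench under its barrel.
- hammer: Bystander: hammer lying to the right of the chute.
- screwdriver: Bystander: screwdriver lying to the right of the chute.
- oil_bottle: Bystander: white bottle 56 mm across, 130 mm high, to the left. Origin at the centre of its underside.
Not all that is in view belongs to the job. Of the things that look like the rack, the largest one is meant.

How it is judged (in metres and radians):
On the way, in this order (a step that is already met when the one before it is completed fails the run):
1. a finger holds the yellow bar down and the gate is sunk, with the rack still before the gate (value of joint gate above 0.13 rad and contact force between the fingers and gate above 0.3 N and y of rack in the frame of chute below -0.045 m), for 0.1 s.
2. the rack is half through, a finger pushing it while a finger holds the bar down (y of rack in the frame of chute between -0.02 and 0.045 m and value of joint gate above 0.12 rad and contact force between the fingers and gate above 0.3 N and contact force between the fingers and rack above 0.1 N).
3. the rack is wholly past the gate and the gate has come up behind it (y of rack in the frame of chute above 0.048 m and value of joint gate below 0.03 rad), for 0.2 s.
At the end, for the whole second after the job is handed in: The rack stands upright and at rest on the chute floor in the bay: its origin at chute y between 48 and 115 mm, within 10 mm of the centre line, its underside within 5 mm of the floor height, tilt under 0.05 rad. The gate joint is below 0.03 rad (gate up) (all of step 3 and y of rack in the frame of chute below 0.115 m and x of rack in the frame of chute between -0.01 and 0.01 m and height (world z) of rack between 0.055 and 0.065 m and angle between rack's own z axis and vertical below 0.05 rad and linear speed of rack below 0.01 m/s); the robot touches nothing.
It fails at once if the rack is lifted more than 12 mm off the chute floor (height (world z) of rack above 0.072 m).
It fails at once if the rack is tipped by more than 0.3 rad (angle between rack's own z axis and vertical above 0.3 rad).
It fails at once if another thing on the bench is moved by more than 20 mm (distance of any of rivet_can, bucking_bar, rivet_gun, hammer, screwdriver, oil_bottle from where it was at the start of the episode above 0.02 m).
It also fails if it takes over 38 s, if anything falls off the work surface, if the arm or the gripper's body presses on something with over 40 N, if the wrist force passes 120 N, or if a joint passes its speed limit or range.

## Working session

There is one attempt and no reset: what is moved stays moved. The work goes in short steps, Python scripts to look and compute and a shell command to move; the robot and the scene stay as the last step left them, time stands still between calls to the robot, and variables do not carry over. Pictures are saved under pics/ and viewed, at most 10 in all, crops included, and the job is handed in when it is done.

```bash
mkdir -p pics
python3 - <<'E'
from plant import *
import cv2,numpy as np,pickle
o=get_obs();print(o)
for n in("top","scene"):
    c=capture(n);pickle.dump(c,open(n+".pkl","wb"))
    cv2.imwrite(f"pics/{n}0.png",c["image"][:,:,::-1]);print(n,c["fx"],c["cx"],c["cy"],np.round(c["camera_from_world"],3).tolist())
E
```

```text
{'time': 0.0, 'joint_positions': array([ 9.75983536e-01,  3.42724959e-01,  1.52497882e+00,  1.04542643e-05,
        1.27541650e+00, -1.45997367e-01]), 'dq': array([ 0.00017001, -0.00038019,  0.00194256, -0.00123751, -0.00030995,
       -0.00012099]), 'tau': array([ 7.42549637e-04, -4.31242847e+01, -2.44219762e+01,  7.19135092e-02,
        5.58130431e-02, -1.15982975e-04]), 'tool_pos': array([227.51808664, 472.64106111, 190.3571808 ]), 'tcp_rot': array([-3.14008273e+00, -2.32128400e-04,  2.69277400e+00]), 'contact_force': array([-0.08376973,  0.13321983,  0.61057153]), 'moment': array([ 0.01481953, -0.0178286 , -0.06233774]), 'finger_force': 0.0, 'grip_width': 91.51176246885551}
top 478.90896316374534 317.8141924736258 203.56987728763724 [[0.02, -1.0, 0.009, -6.654], [-0.995, -0.021, -0.095, 534.468], [0.095, -0.007, -0.995, 1499.496], [0.0, 0.0, 0.0, 1.0]]
scene 364.394319637786 319.36938816330337 199.5629323200321 [[-0.34, 0.94, 0.025, 165.911], [0.486, 0.198, -0.851, -160.849], [-0.805, -0.277, -0.524, 1703.839], [0.0, 0.0, 0.0, 1.0]]
```

View pics/top0.png

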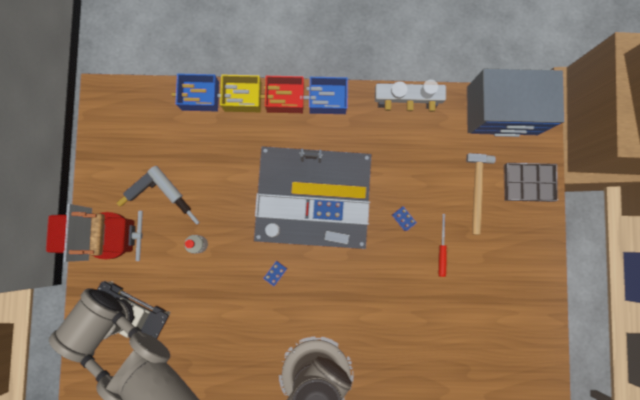

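View pics/scene0.png

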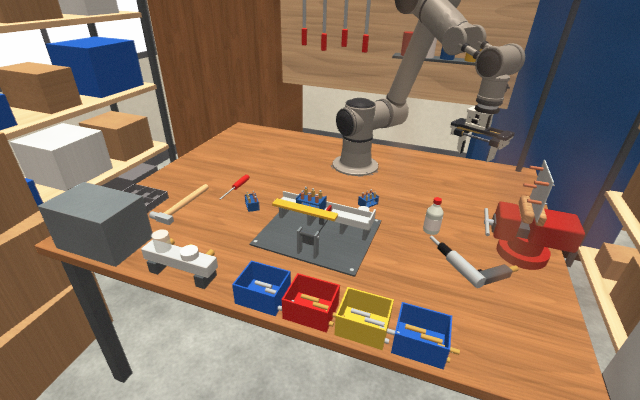

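Top view: the chute is at about (313,210), with the yellow bar at (328,190) and the red gate at (307,208). Travel is image-left, which is roughly world +y. There are three rack candidates: (328,210) in the chute, and smaller ones at (403,218) and (275,273). The one in the chute looks largest and sits before the gate. I'll measure next and confirm it in a crop.

```bash
cat > m.py <<'E'
import cv2,numpy as np
def ray(c,px,z):
    T=np.linalg.inv(c["camera_from_world"]);px=np.atleast_2d(px).astype(float)
    d=np.c_[(px[:,0]-c["cx"])/c["fx"],(px[:,1]-c["cy"])/c["fy"],np.ones(len(px))]@T[:3,:3].T
    o=T[:3,3];return o+d*((z-o[2])/d[:,2])[:,None]
def mask(c,lo,hi,roi):
    h=cv2.cvtColor(c["image"],cv2.COLOR_RGB2HSV);m=cv2.inRange(h,lo,hi)
    x0,y0,x1,y1=roi;k=np.zeros_like(m);k[y0:y1,x0:x1]=m[y0:y1,x0:x1];return k
def rect(c,m,z):
    v,u=np.nonzero(m);P=ray(c,np.c_[u,v],z)[:,:2].astype(np.float32)
    return cv2.minAreaRect(P),cv2.boxPoints(cv2.minAreaRect(P)),P.mean(0),np.median(c["depth"][v,u])
E
python3 - <<'E'
import pickle,cv2,numpy as np
from m import *
c=pickle.load(open("top.pkl","rb"))
T=np.linalg.inv(c["camera_from_world"])
def hz(m):
    v,u=np.nonzero(m);d=c["depth"][v,u];p=np.c_[(u-c["cx"])/c["fx"]*d,(v-c["cy"])/c["fy"]*d,d]@T[:3,:3].T+T[:3,3];return np.round(np.percentile(p[:,2],[10,50,90]),1)
Y=mask(c,(18,120,100),(32,255,255),(270,175,380,205))
R1=mask(c,(0,120,60),(8,255,255),(295,195,320,222))|mask(c,(172,120,60),(180,255,255),(295,195,320,222))
for n,m,z in(("bar",Y,99),("gate",R1,80)):
    r,b,mn,_=rect(c,m,z);print(n,r,np.round(b,0).tolist(),mn,hz(m))
for n,roi,z in(("rackchute",(305,195,350,225),100),("right",(385,200,420,235),30),("left",(260,258,290,290),30)):
    m=mask(c,(100,100,40),(130,255,255),roi);r,b,mn,_=rect(c,m,z);print(n,r,np.round(b).tolist(),hz(m))
# plate outline (bright grey chute) 
im=c["image"][135:285,240:430];cv2.imwrite("pics/crop1.png",cv2.resize(im,None,fx=4,fy=4,interpolation=cv2.INTER_CUBIC)[:,:,::-1])
E
```

```text
bar ((570.222412109375, -26.12799835205078), (225.5995635986328, 37.01422119140625), 87.29552459716797) [[546.0, -138.0], [583.0, -140.0], [594.0, 86.0], [557.0, 87.0]] [570.1288   -26.610422] [ 94.3  98.8 103.1]
gate ((513.4087524414062, 38.96517562866211), (33.843116760253906, 3.0625624656677246), 1.2649115324020386) [[496.0, 40.0], [497.0, 37.0], [530.0, 38.0], [530.0, 41.0]] [511.22647   37.822906] [77.9 79.5 82. ]
rackchute ((509.9832763671875, -25.629634857177734), (85.20689392089844, 54.4084358215332), 85.9714126586914) [[480.0, -66.0], [534.0, -70.0], [540.0, 15.0], [486.0, 19.0]] [ 98.2 102.2 106.2]
right ((491.8036193847656, -268.5508728027344), (63.43372344970703, 39.528648376464844), 39.16663360595703) [[455.0, -273.0], [480.0, -304.0], [529.0, -264.0], [504.0, -233.0]] [26.2 31.2 35.5]
left ((312.7124328613281, 134.12611389160156), (37.1016731262207, 63.61384963989258), 55.74533462524414) [[276.0, 137.0], [329.0, 101.0], [349.0, 132.0], [297.0, 167.0]] [28.1 32.2 37.1]
```

View pics/crop1.png

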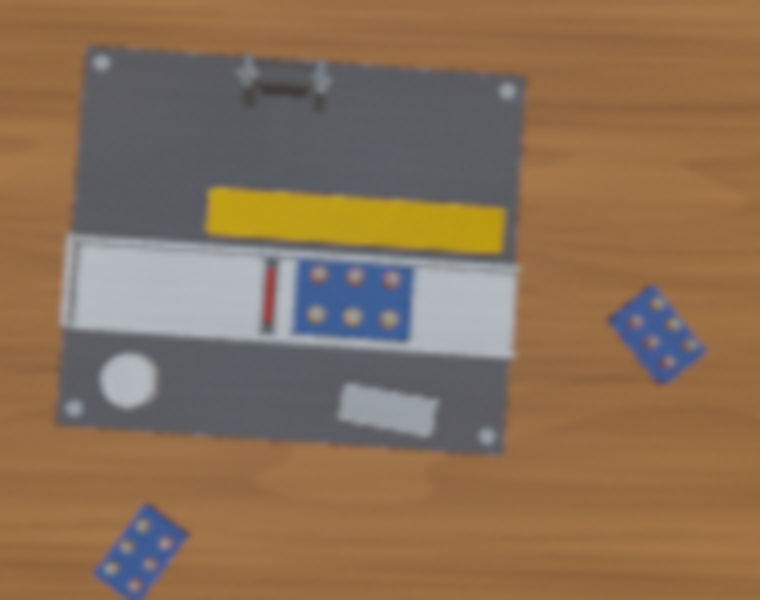

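The crop confirms the one meant: the rack in the chute (crop 352,300) measures about 85x54 mm, while the two decoys (crop 657,335 and 140,552) are about 63x38. The chute origin from the bar is (513.2, 38.6) and from the gate (513.4, 39.0), so they agree. Yaw is -2.7°, and the rack is at chute y ≈ -64. I'll move above the start pose, chute (30,-130), with the tool y axis along chute x.

```bash
python3 -m handwheel '[[[0,0,5],[-0.03,-0.02,0],0.54],[[0,0,11],[-0.07,-0.05,0],0.54],[[0,0,18],[-0.11,-0.08,0],0.54],[[0,0,25],[-0.15,-0.107,0],0.54],[[0,0,32],[-0.19,-0.136,0],0.54],[[0,0,39],[-0.23,-0.165,0],0.54],[[0,0,46],[-0.27,-0.193,0],0.54],[[0,0,52],[-0.31,-0.222,0],0.54],[[0,0,57],[-0.35,-0.25,0],0.54],[[0,0,61],[-0.39,-0.279,0],0.54],[[0,0,64],[-0.43,-0.308,0],0.54],[[0,0,67],[-0.46,-0.33,0],0.54]]'
cat > w.py <<'E'
import numpy as np
from plant import *
o=get_obs();p=o["tool_pos"];d=p[:2]-[513.3,38.8];a=-0.0472;x=np.array([np.cos(a),np.sin(a)]);y=np.array([-x[1],x[0]])
print("t",o["time"],"chute xyz",np.round([d@x,d@y,p[2]],2),"rot",np.round(o["tcp_rot"],4),"F",np.round(o["contact_force"],2),"grip",o["grip_width"])
E
python3 w.py
```

```text
time: 1.3
tool_pos: [499.8, -26.7, 190.7]
tcp_rot: [-3.141, 0.0, 1.52]
contact_force: [-0.1, 0.0, -0.6]
grip_width: 49.5
finger_force: 0.0
t 1.3 chute xyz [-10.38 -66.02 190.68] rot [-3.1414e+00  2.0000e-04  1.5197e+00] F [-0.06  0.02 -0.57] grip 49.51238507938397
```

```bash
python3 -m handwheel '[[[0,0,0],[-0.03,0.02,0],0.54],[[0,0,0],[-0.064,0.04,0],0.54],[[0,0,0],[-0.064,0.04,0.02],0.54],[[0,0,0],[-0.064,0.04,0.05],0.54],[[0,0,0],[-0.064,0.04,0.07],0.54],[[0,0,0],[-0.064,0.04,0.07],0.54],[[0,0,0],[-0.064,0.04,0.07],0.54]]'
python3 w.py
python3 - <<'E'
from plant import *
import cv2
a=capture("wrist")["image"];b=capture("scene")["image"][170:290,230:400]
cv2.imwrite("pics/w1.png",a[:,:,::-1]);cv2.imwrite("pics/s1.png",cv2.resize(b,None,fx=4,fy=4,interpolation=cv2.INTER_CUBIC)[:,:,::-1])
E
```

```text
time: 2.0
tool_pos: [536.0, -89.7, 121.2]
tcp_rot: [-3.141, -0.0, 1.523]
contact_force: [0.5, 0.4, -0.3]
grip_width: 49.5
finger_force: 0.0
t 2.0 chute xyz [  28.75 -127.25  121.19] rot [-3.1411e+00 -2.0000e-04  1.5235e+00] F [ 0.52  0.37 -0.35] grip 49.49796546420893
```

View pics/w1.png

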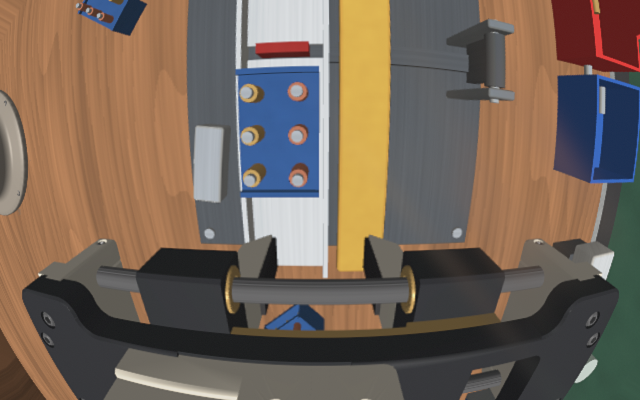

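View pics/s1.png

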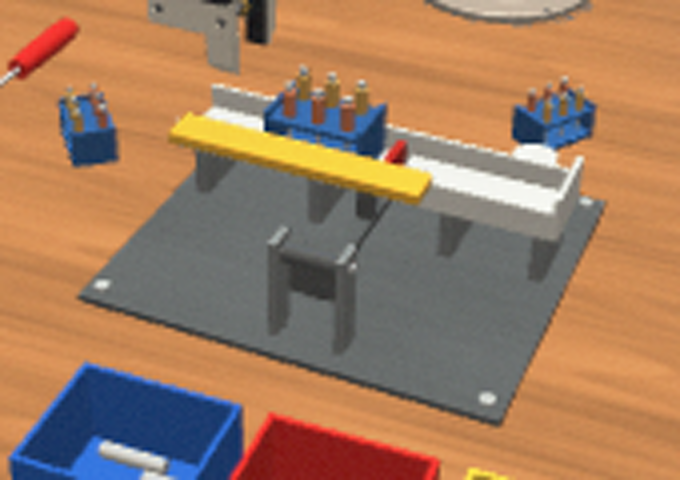

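The wrist view shows the fingers straddling correctly, one over the chute at (262,240) and one over the bar at (378,240), behind the rack. In the scene crop the fingertip at (225,70) looks higher than it should be, so I'll check it by depth.

```bash
python3 w.py
python3 - <<'E'
from plant import *
import cv2,numpy as np
c=capture("scene");T=np.linalg.inv(c["camera_from_world"]);d=c["depth"]
v,u=np.mgrid[150:210,260:312];z=d[v,u]
p=np.stack([(u-c["cx"])/c["fx"]*z,(v-c["cy"])/c["fy"]*z,z],-1)@T[:3,:3].T+T[:3,3]
g=(p[...,2]>105)&(p[...,0]>440)&(p[...,1]<-60)&(p[...,1]>-130)&(z>0)
q=p[g];print(len(q));
for lo in range(100,240,10):
    s=q[(q[:,2]>lo)&(q[:,2]<lo+10)]
    if len(s):print(lo,len(s),np.round(s.min(0)),np.round(s.max(0)))
cv2.imwrite("pics/s2.png",cv2.resize(c["image"][90:230,220:380],None,fx=4,fy=4,interpolation=cv2.INTER_NEAREST)[:,:,::-1])
E
```

```text
t 2.1 chute xyz [  29.55 -127.38  122.31] rot [3.1394e+00 5.0000e-04 1.5236e+00] F [-0.14  0.24  0.2 ] grip 49.45403922050729
851
100 13 [476. -72. 106.] [535. -66. 110.]
150 3 [504. -91. 158.] [565. -79. 159.]
160 30 [ 500. -101.  160.] [576. -77. 170.]
170 43 [ 498. -102.  171.] [580. -78. 180.]
180 30 [ 499. -100.  181.] [580. -77. 190.]
190 23 [496. -99. 190.] [581. -78. 199.]
200 9 [498. -83. 200.] [567. -77. 210.]
210 4 [502. -88. 214.] [509. -76. 218.]
220 42 [ 506. -130.  221.] [626. -61. 230.]
230 86 [ 455. -130.  230.] [627. -60. 240.]
```

View pics/s2.png

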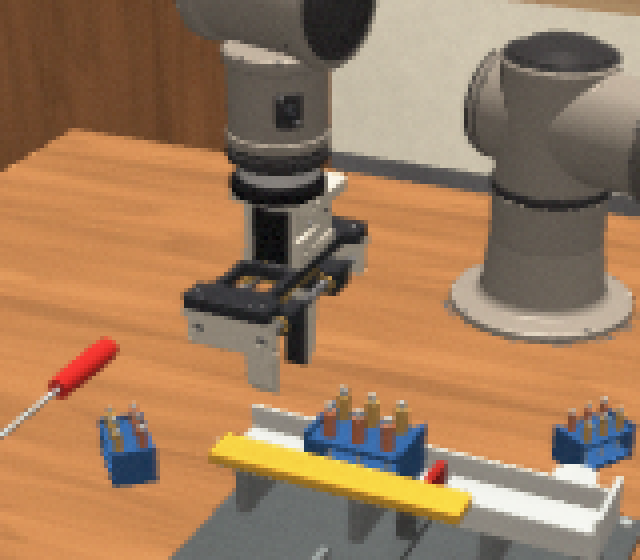

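The picture shows the fingertips well above the bar: depth puts them at z≈158, but the state reads 122. The xy positions agree. I'll check whether the start picture has the same offset, then lower a little and compare.

```bash
cat > tip.py <<'E'
import numpy as np,pickle,sys
from plant import *
def tip(c,p0):
    T=np.linalg.inv(c["camera_from_world"]);d=c["depth"];v,u=np.mgrid[0:400,0:640]
    p=np.stack([(u-c["cx"])/c["fx"]*d,(v-c["cy"])/c["fy"]*d,d],-1)@T[:3,:3].T+T[:3,3]
    q=p[(d>0)&(np.hypot(p[...,0]-p0[0],p[...,1]-p0[1])<75)&(p[...,2]>112)&(p[...,2]<330)]
    f=q[q[:,2]<p0[2]+100];print("reading",np.round(p0,1),"tip z",np.round(np.sort(f[:,2])[:12]),"hist",np.histogram(f[:,2],np.arange(100,330,10))[0])
if __name__=="__main__":
    tip(pickle.load(open("scene.pkl","rb")),np.array([227.5,472.6,190.4]))
    o=get_obs();tip(capture("scene"),o["tool_pos"]);print(o["joint_positions"])
E
python3 tip.py;  python3 -m handwheel '[[[0,0,0],[-0.003,0,0.008],0.54],[[0,0,0],[-0.003,0,0.01],0.54],[[0,0,0],[-0.003,0,0.01],0.54],[[0,0,0],[-0.003,0,0.01],0.54]]'; python3 tip.py
```

```text
reading [227.5 472.6 190.4] tip z [226. 228. 229. 231. 231. 231. 232. 232. 232. 233. 233. 234.] hist [ 0  0  0  0  0  0  0  0  0  0  0  0  3 26 41 36 45 41 31  0  0  0]
reading [536.8 -89.8 122.4] tip z [112. 113. 113. 113. 114. 115. 115. 115. 116. 116. 116. 116.] hist [ 0 22 31  9  0  5 25 40 37 25 10  3  1  0  0  0  0  0  0  0  0  0]
[-3.06679347e-01  4.38913673e-01  1.57554903e+00  9.36973875e-05
  1.12458047e+00 -2.59547293e-01]
time: 2.6
tool_pos: [535.8, -92.7, 110.9]
tcp_rot: [-3.141, -0.0, 1.523]
contact_force: [-0.0, 1.1, -0.1]
grip_width: 49.4
finger_force: 0.0
reading [227.5 472.6 190.4] tip z [226. 228. 229. 231. 231. 231. 232. 232. 232. 233. 233. 234.] hist [ 0  0  0  0  0  0  0  0  0  0  0  0  3 26 41 36 45 41 31  0  0  0]
reading [535.8 -92.7 110.9] tip z [112. 113. 113. 113. 113. 114. 114. 114. 114. 114. 116. 117.] hist [ 0 21 27  8  5 28 36 36 16  7  6  1  0  0  0  0  0  0  0  0  0  0]
[-3.12370804e-01  4.52090373e-01  1.58918781e+00  1.39304769e-04
  1.10049935e+00 -2.64947386e-01]
```

The offset is consistent: the real fingertips sit about 36 mm above the reported TCP. I'll trust the measurement and descend stepwise, watching the force. Contact with the bar (z=99) should come at a reading of about 62.

```bash
python3 -m handwheel '[[[0,0,0],[0,0.001,0.005],0.54],[[0,0,0],[0,0.001,0.01],0.54],[[0,0,0],[0,0.001,0.015],0.54],[[0,0,0],[0,0.001,0.015],0.54],[[0,0,0],[0,0.001,0.015],0.54]]' && python3 -m handwheel '[[[0,0,0],[0,0,0.005],0.54],[[0,0,0],[0,0,0.01],0.54],[[0,0,0],[0,0,0.015],0.54],[[0,0,0],[0,0,0.015],0.54]]'; python3 -m handwheel '[[[0,0,0],[0,0,0.005],0.54],[[0,0,0],[0,0,0.01],0.54],[[0,0,0],[0,0,0.01],0.54],[[0,0,0],[0,0,0.01],0.54]]'; python3 tip.py|tail -4;python3 w.py
```

```text
time: 3.15
tool_pos: [536.7, -92.7, 95.8]
tcp_rot: [-3.141, -0.0, 1.523]
contact_force: [-0.3, 0.2, 1.1]
grip_width: 49.2
finger_force: 0.0
time: 3.55
tool_pos: [536.2, -92.6, 80.1]
tcp_rot: [-3.14, -0.001, 1.523]
contact_force: [0.3, 1.2, 0.2]
grip_width: 49.6
finger_force: 0.0
time: 3.95
tool_pos: [536.8, -92.7, 70.9]
tcp_rot: [-3.141, -0.0, 1.523]
contact_force: [0.1, -0.1, 0.4]
grip_width: 49.8
finger_force: 0.0
reading [227.5 472.6 190.4] tip z [226. 228. 229. 231. 231. 231. 232. 232. 232. 233. 233. 234.] hist [ 0  0  0  0  0  0  0  0  0  0  0  0  3 26 41 36 45 41 31  0  0  0]
reading [536.8 -92.7  70.9] tip z [112. 112. 112. 112. 113. 113. 113. 114. 114. 114. 114. 114.] hist [ 0 41 61 38 11 10  4  1  0  0  0  0  0  0  0  0  0  0  0  0  0  0]
[-3.11819564e-01  5.01583225e-01  1.63282795e+00  9.04831613e-05
  1.00748802e+00 -2.64497872e-01]
t 4.0 chute xyz [  29.78 -130.28   71.04] rot [ 3.1415e+00 -1.0000e-04  1.5234e+00] F [ 1.28  1.09 -0.55] grip 49.3960227955523
```

No contact at a reading of 71, which confirms the offset. Continuing down to find the bar.

```bash
for i in 1 2 3; do python3 -m handwheel '[[[0,0,0],[0,0,0.003],0.54],[[0,0,0],[0,0,0.005],0.54],[[0,0,0],[0,0,0.005],0.54]]' >/dev/null; python3 w.py; done
python3 - <<'E'
from plant import *
import cv2
c=capture("scene");cv2.imwrite("pics/s3.png",cv2.resize(c["image"][150:270,240:390],None,fx=5,fy=5,interpolation=cv2.INTER_CUBIC)[:,:,::-1])
E
```

```text
t 4.3 chute xyz [  29.45 -130.18   65.67] rot [-3.1410e+00 -2.0000e-04  1.5235e+00] F [-0.19  0.31  0.36] grip 49.59832516283456
t 4.6 chute xyz [  29.69 -130.32   60.95] rot [3.1416 0.     1.5234] F [-0.28 -0.96  2.56] grip 49.62192714018071
t 4.9 chute xyz [  29.43 -130.32   55.75] rot [-3.1410e+00 -1.0000e-04  1.5234e+00] F [-1.63 -0.29  4.57] grip 49.8625373983245
```

View pics/s3.png

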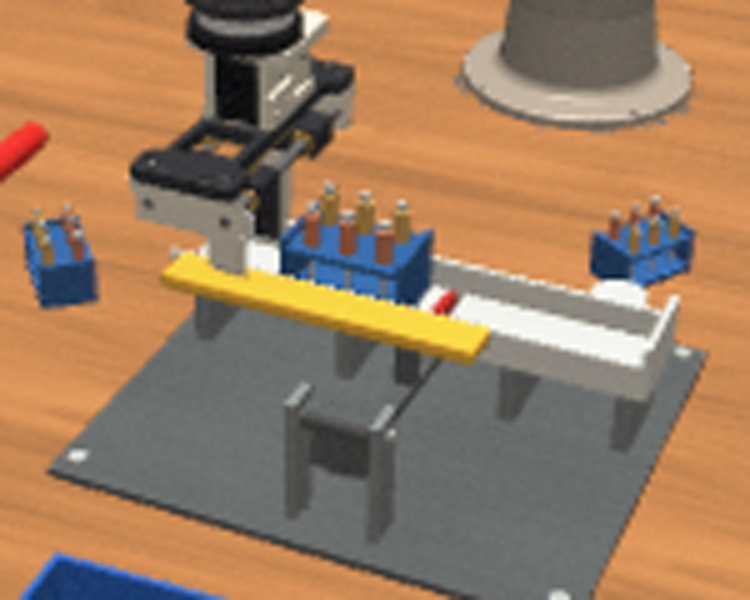

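The outer fingertip is on the bar (crop 230,265), the gate has partly sunk, and the inner finger is behind the rack. Contact came at about 62, as predicted. Pressing to a reading of about 46.

```bash
python3 -m handwheel '[[[0,0,0],[0,0,0.004],0.54],[[0,0,0],[0,0,0.007],0.54],[[0,0,0],[0,0,0.0095],0.54],[[0,0,0],[0,0,0.0095],0.54],[[0,0,0],[0,0,0.0095],0.54]]' >/dev/null; python3 w.py;  python3 - <<'E'
from plant import *
import numpy as np
from m import *
c=capture("top");T=np.linalg.inv(c["camera_from_world"])
v,u=np.nonzero(mask(c,(18,120,100),(32,255,255),(270,175,380,205)));d=c["depth"][v,u]
p=np.c_[(u-c["cx"])/c["fx"]*d,(v-c["cy"])/c["fy"]*d,d]@T[:3,:3].T+T[:3,3]
p=p[(p[:,1]>-40)&(p[:,2]<105)];q=p-[513.3,38.8,0];x=q[:,0]*.9989-q[:,1]*.0472
a=np.polyfit(x,p[:,2],1);print("bar slope",a,"z at 60",np.polyval(a,60),len(p))
R=mask(c,(0,120,60),(8,255,255),(295,195,320,222));print("red px",(R>0).sum())
E
```

```text
t 5.45 chute xyz [  29.67 -130.27   46.48] rot [-3.1414e+00 -1.0000e-04  1.5235e+00] F [-2.89 -0.45  5.02] grip 49.112463333384
bar slope [ 0.16715184 71.56912355] z at 60 81.59823387351094 449
red px 11
```

The bar slope gives 0.167 rad, so the gate is sunk with some margin to the stop. Pushing now.

```bash
python3 -m handwheel '[[[0,0,0],[0.003,0,0],0.54],[[0,0,0],[0.006,0,0],0.54],[[0,0,0],[0.01,0,0],0.54],[[0,0,0],[0.014,0,0],0.54],[[0,0,0],[0.018,0,0],0.54],[[0,0,0],[0.023,0,0],0.54],[[0,0,0],[0.028,0,0],0.54],[[0,0,0],[0.033,0,0],0.54],[[0,0,0],[0.038,0,0],0.54],[[0,0,0],[0.043,0,0],0.54],[[0,0,0],[0.048,0,0],0.54]]' >/dev/null; python3 w.py
cat > rk.py <<'E'
from plant import *
from m import *
import numpy as np
c=capture("top");m=mask(c,(100,100,40),(130,255,255),(250,195,350,225))
v,u=np.nonzero(m);q=ray(c,np.c_[u,v],102)[:,:2]-[513.3,38.8];x=q[:,0]*.9989-q[:,1]*.0472;y=q[:,0]*.0472+q[:,1]*.9989
print("rack y pct",np.percentile(y,[1,99]),"x",np.percentile(x,[1,99]))
R=mask(c,(0,120,60),(8,255,255),(295,195,320,222));print("red px",(R>0).sum())
E
python3 rk.py
```

```text
t 6.6 chute xyz [ 30.23 -82.41  46.89] rot [3.1403e+00 1.0000e-03 1.5238e+00] F [-0.6  -5.12  6.15] grip 49.77245639058521
rack y pct [-45.21183171  15.4567633 ] x [-25.23556928  25.65478477]
red px 0
```

The rack is moving: its front is at +16 and the gate is sunk. Pushing on.

```bash
python3 -m handwheel '[[[0,0,0],[0.004,0,0],0.54],[[0,0,0],[0.008,0,0],0.54],[[0,0,0],[0.013,0,0],0.54],[[0,0,0],[0.018,0,0],0.54],[[0,0,0],[0.023,0,0],0.54],[[0,0,0],[0.028,0,0],0.54],[[0,0,0],[0.033,0,0],0.54],[[0,0,0],[0.038,0,0],0.54],[[0,0,0],[0.043,0,0],0.54],[[0,0,0],[0.048,0,0],0.54],[[0,0,0],[0.053,0,0],0.54],[[0,0,0],[0.057,0,0],0.54]]' >/dev/null; python3 w.py;python3 rk.py
```

```text
t 7.85 chute xyz [ 30.08 -25.31  46.88] rot [3.1406e+00 9.0000e-04 1.5240e+00] F [-0.93 -6.09  6.55] grip 49.8292065379284
rack y pct [11.49417684 72.88765461] x [-28.49552264  25.00492453]
red px 0
```

```bash
python3 -m handwheel '[[[0,0,0],[0.004,0,0],0.54],[[0,0,0],[0.009,0,0],0.54],[[0,0,0],[0.014,0,0],0.54],[[0,0,0],[0.019,0,0],0.54],[[0,0,0],[0.024,0,0],0.54],[[0,0,0],[0.029,0,0],0.54],[[0,0,0],[0.034,0,0],0.54],[[0,0,0],[0.038,0,0],0.54],[[0,0,0],[0.041,0,0],0.54],[[0,0,0],[0.043,0,0],0.54],[[0,0,0],[0.043,0,0],0.54]]' >/dev/null; python3 w.py;python3 rk.py
```

```text
t 9.0 chute xyz [29.91 17.89 46.8 ] rot [3.1409e+00 5.0000e-04 1.5241e+00] F [-0.39 -3.71  4.72] grip 49.54322935191344
rack y pct [ 53.93467553 116.24564798] x [-28.21413597  12.40728071]
red px 0
```

The rack is past the gate, with its origin at about 72. Backing off 4 mm, then lifting.

```bash
python3 -m handwheel '[[[0,0,0],[-0.002,0,0],0.54],[[0,0,0],[-0.004,0,0],0.54],[[0,0,0],[-0.004,0,-0.005],0.54],[[0,0,0],[-0.004,0,-0.01],0.54],[[0,0,0],[-0.004,0,-0.016],0.54],[[0,0,0],[-0.004,0,-0.025],0.54],[[0,0,0],[-0.004,0,-0.05],0.54],[[0,0,0],[-0.004,0,-0.09],0.54],[[0,0,0],[-0.004,0,-0.12],0.54],[[0,0,0],[-0.004,0,-0.12],0.54]]' >/dev/null; python3 w.py
python3 -m handwheel '[[[0,0,0],[-0.04,0,0],0.54],[[0,0,0],[-0.08,0,0],0.54],[[0,0,0],[-0.12,0,0],0.54],[[0,0,0],[-0.15,0,0],0.54],[[0,0,0],[-0.15,0,0],0.54],[[0,0,0],[-0.15,0,0],0.54]]' >/dev/null;python3 w.py;python3 rk.py
python3 - <<'E'
from plant import *
import cv2
c=capture("scene");cv2.imwrite("pics/s4.png",cv2.resize(c["image"][150:270,240:390],None,fx=5,fy=5,interpolation=cv2.INTER_CUBIC)[:,:,::-1])
E
```

```text
t 10.05 chute xyz [ 31.97  13.33 171.23] rot [3.1336e+00 5.0000e-04 1.5231e+00] F [ 0.46  0.67 -0.64] grip 49.59985441720515
t 10.65 chute xyz [  28.98 -136.65  165.77] rot [-3.1398e+00 -7.0000e-04  1.5215e+00] F [-0.35  0.31 -0.91] grip 49.084685759195644
rack y pct [ 30.15740215 115.57680784] x [-27.65838459  25.69188386]
red px 14
```

View pics/s4.png

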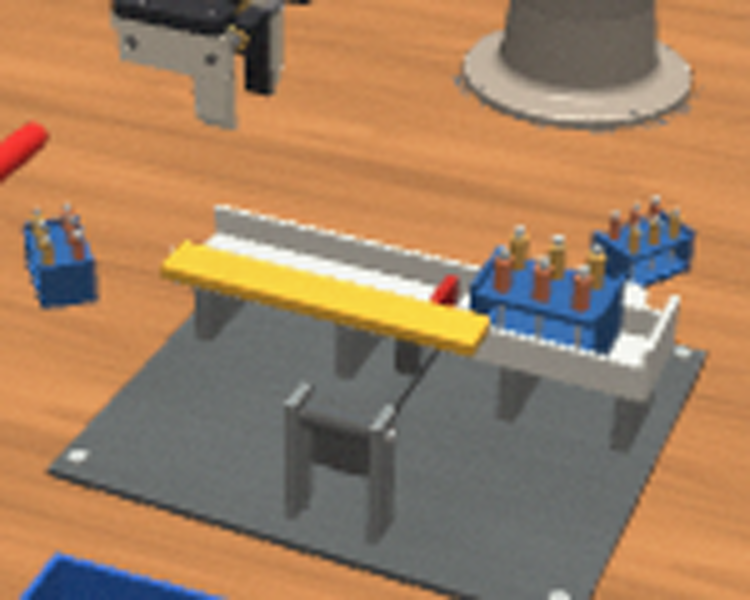

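The rack stands in the bay at origin y≈73 and the robot is clear. I'll check numerically that the gate is fully up.

Run:
```python
from plant import *
import numpy as np,pickle
from m import *
for c in(pickle.load(open("top.pkl","rb")),capture("top")):
    T=np.linalg.inv(c["camera_from_world"])
    v,u=np.nonzero(mask(c,(18,120,100),(32,255,255),(270,175,380,205)));d=c["depth"][v,u]
    p=np.c_[(u-c["cx"])/c["fx"]*d,(v-c["cy"])/c["fy"]*d,d]@T[:3,:3].T+T[:3,3]
    q=p-[513.3,38.8,0];x=q[:,0]*.9989-q[:,1]*.0472;k=(x>44)&(x<76)
    a=np.polyfit(x[k],p[k,2],1);print("bar slope",a[0],"z at 60",np.polyval(a,60))
    print("red px",(mask(c,(0,120,60),(8,255,255),(295,195,320,222))>0).sum())
```

```text
bar slope 0.045296201238732216 z at 60 98.09622035672781
red px 14
bar slope 0.04846530169553293 z at 60 98.35400688110323
red px 14
```

The gate and bar are back at their starting height, so the gate is closed. Handing in.

```bash
python3 -c "
from plant import *
print(close_job())"
```

```text
the job is handed in; nothing more can be done
None
```

The rack is in the bay at chute y ≈ 73 mm with the gate closed behind it and the robot clear; I handed the job in at about 11 s, and no verdict was returned.

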